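# Set out the canisters, put the spoons in the pot and turn on the stove

## Robot

A 6-joint arm with a two-finger parallel gripper is mounted at the origin on the work surface. World frame = base frame: x ahead of the robot, y to its left, z up, the work surface at z = 0. Lengths are in m, angles in rad, forces in N, time in s.
With the tool pointing down it reaches from about 0.35 to 0.975 m from the base axis. Payload 4.9 kg.
Tool frame: the origin (TCP) lies at the very end of the fingers, on their centre line; the grasp point (between the pads) lies 19 mm behind it (ctrl.grip_point_offset is the distance from the TCP to the grasp point, in m); z points along the fingers, y is the line along which they close (so a half turn about z gives the same grasp; the last joint's range is limited). The gripper opens to 85 mm and grips with 20 to 120 N. Pads are 22 mm wide; open, the fingers measure 114 mm over their backs; the gripper's body (76 mm by 85 mm) begins 54 mm behind the grasp point. The pads swing forward as they close: fully open they stand 13 mm farther back than shut.
Start: joints at [0.983, 0.053, 1.613, -0, 1.476, -0.119], TCP at [0.282, 0.558, 0.231] pointing down, gripper open.
Joint ranges: [-3.01, 3.01], [-1.01, 2.22], [0.06, 2.58], [-1.02, 4.17], [0.09, 2.62], [-3.14, 3.14]. Speed limits (rad/s): [2.57, 2.57, 3.14, 3.14, 3.14, 3.14].

## Interface

Orientations are given as a rotation vector (axis times angle).
In Python, from station import ctrl gives the robot as it stands.
- The arm moves only by the tool send_rows, never from a script. Its argument "rows" is a list of rows, each a list of 3 entries, a list of its own where there are three numbers: the finger opening in cm, from 0 to 8.54, then the shift along the tool's x, y, z in cm, then the turn about the tool's z in degrees. A call has 1 to 10 rows; each row shifts and turns the commanded pose from where the row before left it, along the tool's axes as they then stand; what a row does not reach is not made up. A row lasts 1/8 s, in which the tool goes at most 62.5 mm and 10.7 degrees, less where a joint would pass 70% of its speed; a pose out of reach is approached as far as the arm can. A call with a gripper value outside its range is refused whole. The fingers move at their own pace and stop on an object; "newtons" is the grip in N (left out, the last holds). Time passes only in rows, so rows that do not move let the fingers close. It gives the time, the measured TCP pose, the force, the opening and the grip force at its end, in the units of the state.
- ctrl.get_obs(): the state, without advancing time (a new reading comes with each control period).
- ctrl.get_image(name): name is "scene" or "top" or "wrist"; returns a dict with "frame" (384x512x3 uint8, red, green, blue), "range_z" (384x512 float32, m along the optical axis (not along the pixel's ray), 0 where there is no reading), "fx", "fy", "cx", "cy" (pixels), "cam_to_world" (4x4, takes a point from camera to world coordinates). Camera axes: x right, y down, z forward; pixel columns grow to the right and rows downward; lengths in m; the calibration is good to about 2 mm. The wrist camera is an equidistant fisheye: a pixel r from the principal point sees the ray r / f radians off the axis. A picture is of the moment at which its call begins.
- ctrl.finish_job(): hands the job in; it is judged then, once.
The state is a dict: "t": time; "q": joint angles; "dq": joint speeds; "effort": joint torques, N m; "tool_pos": TCP position; "tool_rot": TCP orientation; "contact_force": force on the tool from outside, world axes, zero at the start; "wrist_torque": the same for the moment, N m; "opening": finger opening in m; "grip_force": force on a finger pad.
Only numpy, scipy, OpenCV 4.12 (cv2) and the standard library are available. Lean on these libraries where they do the work, as an engineer would, in place of code of your own. Each camera call takes 0.05 s, during which the arm holds its last target. There are 200 camera calls.

## Task

Get this outdoor kitchen ready to cook: swing the food box's lid right over so that it stays open by itself, lift out every spice canister and stand it upright in the aluminium tray, and pull both silicone spoons out of the blue holder and put them head-down in the pot. Only when all of that is laid out, push the stove's black knob down against its spring and turn it clockwise to its stop, then let it spring back up. Leave the pot on the burner, the lid open, and the mortar, pot lid, bowl and sieve where they are.

Things in the scene. Friction and masses are not known exactly. Their poses are not given: they have to be found in the camera images.
- food_box: Green fixed box without its lid, outside 170 x 256 x 85 mm (x, y, z), walls and floor 5 mm, open on top. Origin: centre of its underside, on the plank. Its near side is -x; the lid's hinge lies along the top of its +x side. It and the tray may be on either side of the robot (left or right).
- lid (a joint): Angle of the light-wood lid about its hinge (rad): 0 shut, 1.9 fully open against its stop, leaning back. Free hinge with hardly any friction: let go below about 1.5 it falls shut, beyond about 1.65 it falls open and stays. Lid 170 x 256 x 8 mm, 0.3 kg.
- lid_hinge (a point): Point on the middle of the lid's hinge line, at the level of the lid's underside (85 mm above the plank). Its axes turn with the lid: y along the hinge (same as the box's y), -x towards the lid's free edge, z out of the lid's upper face.
- lid_handle (a point): Middle of the lid's steel bar handle: round bar 11 mm thick, 100 mm long, parallel to the hinge, held 45 mm out in front of the lid's free edge on two flat arms at its ends, level with the lid (90 mm above the plank when shut); at (-0.215, 0, 0.004) in the frame of lid_hinge. Pinch its middle from above, fingers closing across it; it can turn between the pads as the lid swings.
- tray: Shallow fixed aluminium tray, 170 x 256 x 15 mm outside, walls and floor 5 mm. Origin: centre of its underside; its long side is its y. Room for three canisters in a row along y, 78 mm apart.
- burner (a point): Middle of the stove's burner, at the height of the pan supports (70 mm above the plank), where the pot stands.
- knob_grip (a point): On the axis of the stove's black knob, 33 mm above the stove's top (which is 60 mm above the plank), where to pinch it; moves with the knob. Knob: disc 48 mm across, 8 mm high; on it an upright grip bar 44 long, 14 thick, its top 44 mm above the stove's top when up. The point's x runs along the bar (close the fingers along its y).
- gas_press (a joint): How far the knob is pushed down (m): 0 up, 0.008 fully down. Spring: about 3 N to start, 8.5 N fully down; it springs back up when let go.
- gas_turn (a joint): Turn of the knob (rad), growing clockwise seen from above: 0 off (as at the start), 1.2 on, at its end stop. Unless it is pushed down by about 6 mm or more a hidden stop blocks it at about 0.2; once turned past about 0.85 it can come up again. It turns easily and stays where it is left.
- pot: Open steel pot, 130 mm across, 80 mm high, wall 4 mm, 0.9 kg, loose on the burner; two loop handles stick out 35 mm on its +y and -y sides near the rim. Origin: centre of its underside (70 mm above the plank); rim 150 mm above the plank.
- holder: Blue fixed block, 60 x 110 x 70 mm, with two square upright wells 37 mm wide and 60 mm deep at y = -27 mm and +27 mm, in each of which a spoon stands loosely. Origin: centre of its underside.
- canister1: Spice canister, red: can 56 mm across and 46 mm high, on it a dark round wooden knob 20 mm across and 24 mm high (70 mm over all), 0.25 kg, loose. Origin: centre of its underside; z up. Starts standing in the closed food box; may be absent (None).
- canister2: Spice canister, blue: can 56 mm across and 46 mm high, on it a dark round wooden knob 20 mm across and 24 mm high (70 mm over all), 0.25 kg, loose. Origin: centre of its underside; z up. Starts standing in the closed food box; may be absent (None).
- canister3: Spice canister, yellow: can 56 mm across and 46 mm high, on it a dark round wooden knob 20 mm across and 24 mm high (70 mm over all), 0.25 kg, loose. Origin: centre of its underside; z up. Starts standing in the closed food box; may be absent (None).
- spoon1: Long spoon, 180 mm: red silicone head 30 x 12 x 50 mm (wide along its own y), round wooden handle 16 mm thick above it. Origin: bottom end of the head; z runs along the handle to its top end at 180 mm. Stands head-down in a well of the holder, handle up, bottom 10 mm above the plank; may lean a little. 70 g, loose.
- spoon2: Long spoon, 180 mm: orange silicone head 30 x 12 x 50 mm (wide along its own y), round wooden handle 16 mm thick above it. Origin: bottom end of the head; z runs along the handle to its top end at 180 mm. Stands head-down in a well of the holder, handle up, bottom 10 mm above the plank; may lean a little. 70 g, loose.
- mortar: Wooden mortar, 90 mm across, 85 mm high; loose bystander, leave it alone. Origin: centre of its underside.
- pot_lid: Stainless pot lid lying on the plank, 136 mm across, 37 mm high; loose bystander, leave it alone. Origin: centre of its underside.
- bowl: Yellow plastic bowl, 150 mm across, 54 mm high, with a steel spring clip on its edge; loose bystander, leave it alone. Origin: centre of its underside.
- sieve: Orange plastic sieve, 140 mm across, 45 mm high, with a flat 100 mm handle; loose bystander, leave it alone. Origin: centre of its underside.
There are look-alikes about, which are no part of the job. Leave any purple look-alike of the spoon1 alone.

How it is judged:
On the way, in this order (a step that is already met when the one before it is completed fails the run):
1. the lid is swung past its balance point and stays open (value of joint lid above 1.65 rad), for 0.3 s.
2. all canisters stand in the tray and both spoons are in the pot (x of canister1 in the frame of tray between -0.075 and 0.075 m and y of canister1 in the frame of tray between -0.118 and 0.118 m and z of canister1 in the frame of tray between -0.005 and 0.012 m and angle between each of canister1, canister2, canister3's own z axis and vertical below 0.15 rad and linear speed of each of canister1, canister2, canister3, spoon1, spoon2 below 0.03 m/s and x of canister2 in the frame of tray between -0.075 and 0.075 m and y of canister2 in the frame of tray between -0.118 and 0.118 m and z of canister2 in the frame of tray between -0.005 and 0.012 m and x of canister3 in the frame of tray between -0.075 and 0.075 m and y of canister3 in the frame of tray between -0.118 and 0.118 m and z of canister3 in the frame of tray between -0.005 and 0.012 m and horizontal distance between each of spoon1, spoon2 and pot below 0.064 m and z of spoon1 in the frame of pot between -0.005 and 0.06 m and z of spoon2 in the frame of pot between -0.005 and 0.06 m), for 0.2 s.
3. the knob is pushed down while still off (value of joint gas_press above 0.005 m and value of joint gas_turn below 0.3 rad), for 0.05 s.
4. the knob is turned on, to its stop (value of joint gas_turn above 1.05 rad), for 0.1 s.
At the end, for the whole second after the job is handed in: Lid beyond 1.65 rad; canisters upright (0.15 rad) on the tray floor, within 75 mm (x), 118 mm (y) of its middle; spoon heads in the pot (64 mm of its axis, under 60 mm up); pot upright within 30 mm of the burner; knob over 1.05 rad and up within 2 mm; all at rest (all of step 2 and value of joint lid above 1.65 rad and horizontal distance between pot and burner below 0.03 m and angle between pot's own z axis and vertical below 0.1 rad and value of joint gas_turn above 1.05 rad and value of joint gas_press below 0.002 m); the robot touches nothing.
It fails at once if the wooden mortar is shoved more than 40 mm (distance of mortar from where it was at the start of the episode above 0.04 m).
It fails at once if the steel pot lid is shoved more than 40 mm (distance of pot_lid from where it was at the start of the episode above 0.04 m).
It fails at once if the plastic bowl is shoved more than 40 mm (distance of bowl from where it was at the start of the episode above 0.04 m).
It fails at once if the sieve is shoved more than 40 mm (distance of sieve from where it was at the start of the episode above 0.04 m).
It fails at once if the pot is tipped (angle between pot's own z axis and vertical above 0.4 rad).
Of canister1, canister2, canister3 only 2 to 3 are there at a start; the rules pass over those that are not, and their reading is None.
At some moment in a run one of canister1, canister2, canister3 may be knocked a few centimetres aside while the robot is not near it.
It also fails if it takes over 208 s, if anything falls off the work surface, if the arm or the gripper's body presses on something with over 40 N, if the wrist force passes 120 N, or if a joint passes its speed limit or range.

## Working session

There is one attempt and no reset: what is moved stays moved. The work goes in short steps, Python scripts to look and compute and a tool call to move; the robot and the scene stay as the last step left them, time stands still between calls to the robot, and variables do not carry over. Pictures are saved under pics/ and viewed, at most 14 in all, crops included, and the job is handed in when it is done.

Besides the shell and the picture viewer there is one more tool, called after "Emit:" as name(argument=value, ...), one argument or row to a line, values as JSON. send_rows: Moves the arm, as the interface text tells. Its arguments: {"type":"object","properties":{"rows":{"type":"array","items":{"type":"array"}},"newtons":{"type":"number"}},"required":["rows"]}

```bash
mkdir -p pics; cat > h.py <<'E'
import numpy as np, cv2
from station import ctrl
from scipy.spatial.transform import Rotation as R
def shot(name, fn=None):
    im=ctrl.get_image(name)
    if fn: cv2.imwrite('pics/'+fn+'.png', im['frame'][:,:,::-1])
    np.savez('last_'+name+'.npz', **im)
    return im
def load(name): return dict(np.load('last_'+name+'.npz'))
def cloud(im):
    z=im['range_z']; v,u=np.mgrid[:z.shape[0],:z.shape[1]]
    P=np.stack([(u-im['cx'])/im['fx']*z,(v-im['cy'])/im['fy']*z,z],-1)
    T=im['cam_to_world']; W=P@T[:3,:3].T+T[:3,3]; W[z==0]=np.nan
    return W
def st():
    o=ctrl.get_obs(); r=R.from_rotvec(o['tool_rot']).as_matrix()
    print('t',round(o['t'],2),'p',np.round(o['tool_pos'],4),'x',np.round(r[:,0],2),'y',np.round(r[:,1],2),'z',np.round(r[:,2],2),'q',np.round(o['q'],2),'open',round(o['opening'],4),'F',np.round(o['contact_force'],1),'g',round(float(np.max(o['grip_force'])),1))
    return o,r
def to(target, yaw_y=None):
    "tool-axis shift (cm) to reach world TCP target"
    o,r=st(); d=r.T@(np.array(target)-o['tool_pos'])*100; print('shift cm',np.round(d,2))
E
python3 - <<'E'
from h import *
st()
for n in('top','scene'):
    im=shot(n); f=cv2.resize(im['frame'],(800,600),interpolation=cv2.INTER_CUBIC); cv2.imwrite(f'pics/{n}0.png',f[:,:,::-1])
    print(n,im['fx'],im['cam_to_world'].round(3).tolist())
E
```

```text
t 0.0 p [0.282  0.557  0.2301] x [-0.89  0.45  0.  ] y [ 0.45  0.89 -0.  ] z [-0. -0. -1.] q [ 0.98  0.05  1.61 -0.    1.48 -0.12] open 0.0858 F [ 0.9 -0.4 -0.4] g 0.0
top 444.73348097329057 [[0.027, -0.983, 0.184, 0.296], [-0.999, -0.032, -0.023, 0.009], [0.029, -0.183, -0.983, 1.4], [0.0, 0.0, 0.0, 1.0]]
scene 347.92059466633805 [[-0.37, 0.793, -0.484, 0.963], [0.929, 0.314, -0.195, 0.17], [-0.003, -0.522, -0.853, 0.781], [0.0, 0.0, 0.0, 1.0]]
```

View pics/top0.png

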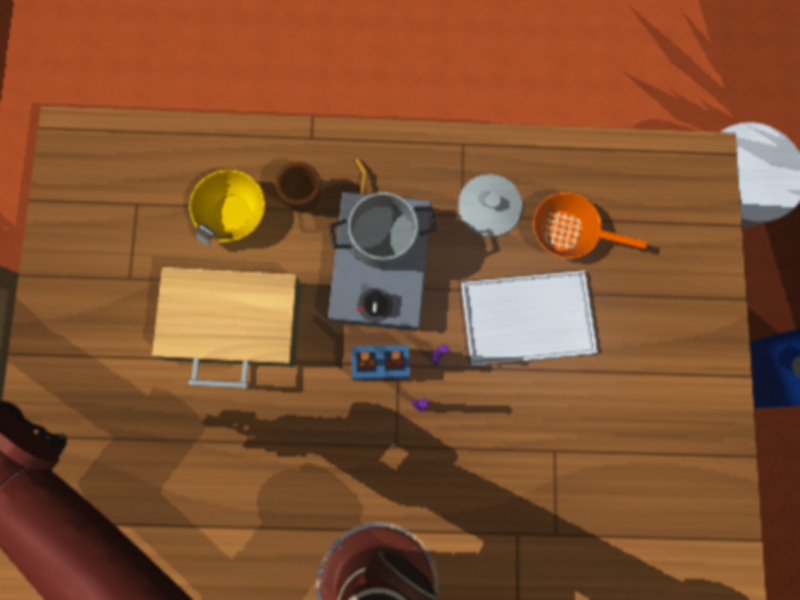

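View pics/scene0.png

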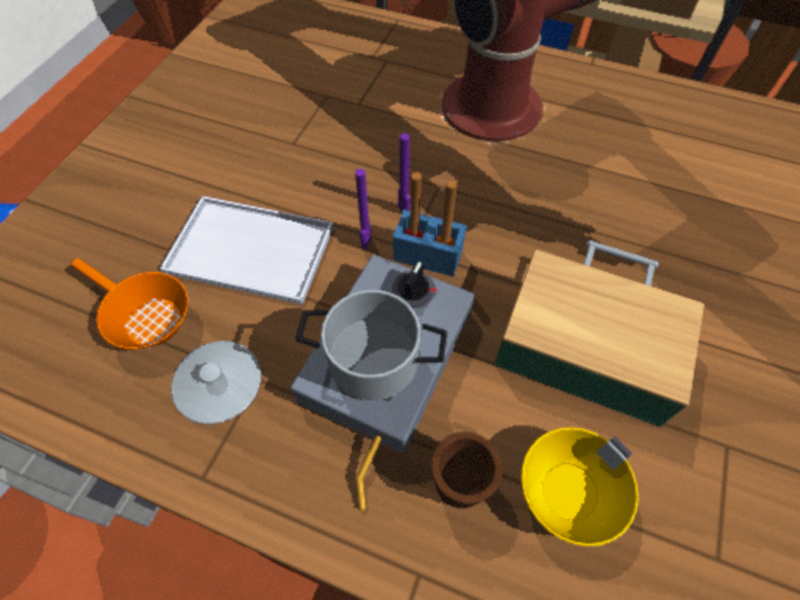

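The top view shows the shut lid (155–297, 268–362), with its handle bar's ends at (190,384) and (248,386). It also shows the holder with wooden-handled spoons (367,358) and (397,358), the knob (375,303), the pot (383,226) and the tray (530,316).

Spoon candidates in the top view are the two in the holder, which are the ones I want, and purple look-alikes at (440,352) and (420,404), which stay put. For the handle, the only candidate is the steel bar.

```bash
cat >> h.py <<'E'
def ray(im,u,v,z):
    "pixel -> world point on plane z"
    T=im['cam_to_world']; d=T[:3,:3]@np.array([(u-im['cx'])/im['fx'],(v-im['cy'])/im['fy'],1]); o=T[:3,3]
    return o+d*(z-o[2])/d[2]
E
python3 - <<'E'
from h import *
im=load('top'); W=cloud(im); k=1.5625
for n,u,v,z in [('bar1',190,384,.093),('bar2',248,386,.093),('lidNL',153,357,.093),('lidNR',290,362,.093),('lidFL',163,268,.093),('lidFR',297,275,.093),
 ('tray1',462,282,.015),('tray2',587,271,.015),('tray3',597,353,.015),('tray4',470,363,.015),('knob',375,303,.104),('pot',383,226,.15),('hol1',351,347,.07),('hol2',409,345,.07),('hol3',410,379,.07),('hol4',352,380,.07),('stove1',342,193,.06),('stove2',430,202,.06),('stove3',420,327,.06),('stove4',328,320,.06)]:
    print(n,ray(im,u/k,v/k,z).round(3), 'depth',W[int(v/k),int(u/k)].round(3))
# spoon handle tops, purple
f=im['frame']; 
for n,(u0,u1,v0,v1) in {'sp1':(355,380,345,372),'sp2':(385,410,345,372),'pur1':(425,455,335,370),'pur2':(405,435,390,420)}.items():
    s=W[int(v0/k):int(v1/k),int(u0/k):int(u1/k)].reshape(-1,3); m=np.nanmax(s[:,2]); t=s[s[:,2]>m-.02]; print(n,m.round(3),t.mean(0).round(3),len(t))
fs=load('scene'); c=cv2.resize(fs['frame'][80:190,210:460],(800,352),interpolation=cv2.INTER_CUBIC); cv2.imwrite('pics/crop1.png',c[:,:,::-1])
Ws=cloud(fs)
for n,(u0,u1,v0,v1) in {'sL':(405,425,165,200),'sR':(440,460,175,200),'pA':(395,415,130,160),'pB':(353,370,165,200)}.items():
    s=Ws[int(v0/k):int(v1/k),int(u0/k):int(u1/k)].reshape(-1,3); s=s[s[:,2]>.1]; print(n,len(s),np.nanmax(s[:,2],initial=0).round(3),s[s[:,2]>np.nanmax(s[:,2],initial=0)-.015].mean(0).round(3))
E
```

```text
bar1 [0.364 0.36  0.093] depth [0.366 0.362 0.09 ]
bar2 [0.363 0.252 0.093] depth [0.368 0.272 0.   ]
lidNL [0.412 0.432 0.093] depth [0.421 0.464 0.002]
lidNR [0.41  0.177 0.093] depth [0.413 0.181 0.081]
lidFL [0.582 0.429 0.093] depth [0.584 0.429 0.095]
lidFR [0.577 0.173 0.093] depth [ 0.597  0.185 -0.001]
tray1 [ 0.59  -0.154  0.015] depth [ 0.596 -0.153 -0.002]
tray2 [ 0.622 -0.411  0.015] depth [ 0.628 -0.415 -0.002]
tray3 [ 0.453 -0.428  0.015] depth [ 0.458 -0.433 -0.001]
tray4 [ 0.426 -0.171  0.015] depth [ 0.428 -0.171 -0.001]
knob [0.526 0.022 0.104] depth [0.528 0.022 0.107]
pot [0.664 0.011 0.15 ] depth [0.688 0.012 0.073]
hol1 [0.444 0.065 0.07 ] depth [ 0.453  0.07  -0.003]
hol2 [ 0.452 -0.046  0.07 ] depth [ 0.463 -0.047 -0.003]
hol3 [ 0.387 -0.05   0.07 ] depth [ 0.393 -0.051  0.007]
hol4 [0.381 0.061 0.07 ] depth [ 0.387  0.064 -0.   ]
stove1 [0.756 0.096 0.06 ] depth [0.778 0.103 0.002]
stove2 [ 0.744 -0.082  0.06 ] depth [ 0.745 -0.081  0.057]
stove3 [ 0.489 -0.067  0.06 ] depth [ 0.498 -0.068  0.001]
stove4 [0.497 0.112 0.06 ] depth [ 0.508  0.12  -0.002]
sp1 0.197 [0.417 0.036 0.19 ] 27
sp2 0.194 [ 0.421 -0.017  0.189] 27
pur1 0.184 [ 0.436 -0.101  0.179] 30
pur2 0.186 [ 0.34  -0.068  0.179] 29
sL 134 0.192 [ 0.425 -0.017  0.187]
sR 78 0.192 [0.422 0.037 0.187]
pA 100 0.183 [ 0.343 -0.067  0.177]
pB 127 0.183 [ 0.44  -0.101  0.177]
```

View pics/crop1.png

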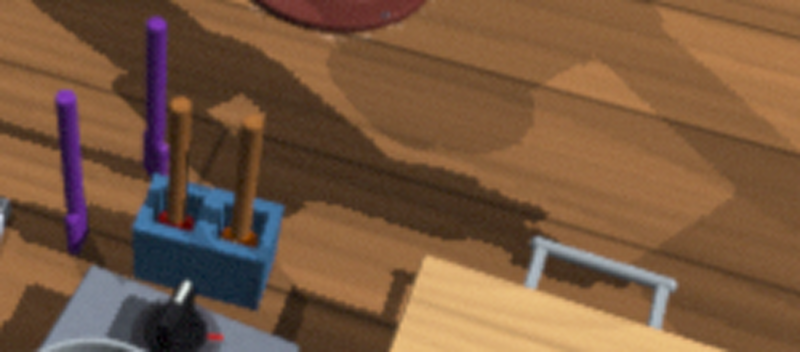

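The crop confirms it: the two wooden-handled spoons are in the blue holder, red at (180,160) and orange at (248,175), and the purple ones stand outside it. The bar handle runs from (540,242) to (670,285). Next I turn the tool and go above the bar.

Emit:
send_rows(
  rows=[
    [4,[0,0,0],9.2],
    [4,[0,0,0],9.2],
    [4,[0,0,0],9.2],
    [4,[0,0,0],9.2],
    [4,[0,0,0],9.2],
    [4,[0,0,0],9.2],
    [4,[0,0,0],9.2],
  ],
  newtons=30,
)

```text
t: 0.98
tool_pos: [0.2822, 0.5572, 0.2306]
tool_rot: [2.251, 2.191, -0.002]
contact_force: [-0.0, -1.7, -0.5]
opening: 0.0403
grip_force: 0.0
```

Emit:
send_rows(
  rows=[
    [4,[-5,1.65,0.8],0],
    [4,[-5,1.65,0.8],0],
    [4,[-5,1.65,0.8],0],
    [4,[-5,1.65,0.8],0],
    [4,[-5,1.65,0.8],0],
    [4,[0,0,0],0],
    [4,[0,0,0],0],
  ],
)

```text
t: 1.85
tool_pos: [0.3593, 0.3059, 0.1912]
tool_rot: [-2.246, -2.196, -0.0]
contact_force: [-0.9, 0.6, 0.5]
opening: 0.0402
grip_force: 0.0
```

```bash
python3 - <<'E'
from h import *
to([.3645,.306,.071])
im=shot('wrist'); print(im['fx'],im['cam_to_world'].round(3).tolist()); f=im['frame']; cv2.imwrite('pics/w1.png',f[:,:,::-1])
E
```

```text
t 1.85 p [0.3593 0.3059 0.1912] x [0.02 1.   0.  ] y [ 1.   -0.02 -0.  ] z [-0.  0. -1.] q [ 0.55 -0.3   2.    0.    1.44  0.57] open 0.0402 F [-0.9  0.6  0.5] g 0.0
shift cm [1.000e-02 5.200e-01 1.202e+01]
297.3186396354542 [[1.0, -0.022, -0.005, 0.363], [-0.023, -0.957, -0.288, 0.38], [0.002, 0.288, -0.958, 0.333], [0.0, 0.0, 0.0, 1.0]]
```

View pics/w1.png

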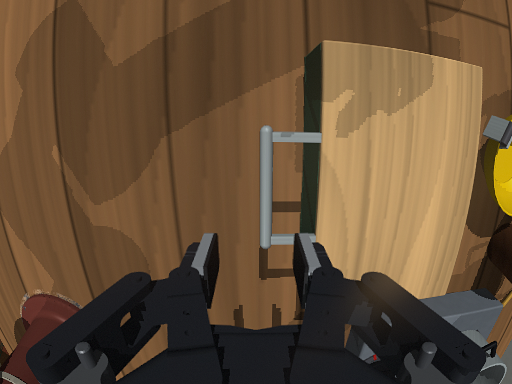

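The wrist view shows the bar at column 266, rows 127–247, with nothing else near it. Go down on it, a little further in x, and close.

Emit:
send_rows(
  rows=[
    [4,[0.2,0.8,3],0],
    [4,[0,0,4],0],
    [4,[0,0,3],0],
    [4,[0,0,2],0],
    [4,[0,0,0],0],
    [0,[0,0,0],0],
    [0,[0,0,0],0],
    [0,[0,0,0],0],
    [0,[0,0,0],0],
  ],
)

```text
t: 3.02
tool_pos: [0.3681, 0.3086, 0.0728]
tool_rot: [-2.245, -2.196, -0.004]
contact_force: [-2.8, 2.7, 5.7]
opening: 0.0095
grip_force: 29.6
```

```bash
python3 - <<'E'
from h import *
st()
h=np.array([.5800,.085]); 
E
```

```text
t 3.02 p [0.3681 0.3086 0.0728] x [0.02 1.   0.  ] y [ 1.   -0.02  0.  ] z [ 0.  0. -1.] q [ 0.54 -0.14  2.08  0.    1.2   0.56] open 0.0095 F [-2.8  2.7  5.7] g 29.6
```

Emit:
send_rows(
  rows=[
    [0,[0,0.1,-1.9],0],
    [0,[0,0.3,-1.83],0],
    [0,[0,0.45,-1.82],0],
    [0,[0,0.6,-1.78],0],
    [0,[0,0.75,-1.72],0],
    [0,[0,0.9,-1.65],0],
    [0,[0,1.05,-1.55],0],
    [0,[0,1.16,-1.48],0],
    [0,[0,1.3,-1.35],0],
    [0,[0,1.4,-1.25],0],
  ],
)

```text
t: 4.28
tool_pos: [0.4447, 0.307, 0.2372]
tool_rot: [-2.239, -2.194, 0.006]
contact_force: [-13.8, 1.3, 13.2]
opening: 0.0101
grip_force: 29.5
```

Emit:
send_rows(
  rows=[
    [0,[0,1.5,-1.12],0],
    [0,[0,1.61,-0.97],0],
    [0,[0,1.68,-0.84],0],
    [0,[0,1.75,-0.68],0],
    [0,[0,1.8,-0.53],0],
    [0,[0,1.84,-0.37],0],
    [0,[0,1.87,-0.2],0],
    [0,[0,1.87,-0.06],0],
    [0,[0,1.87,0.12],0],
    [0,[0,1.86,0.28],0],
  ],
)

```text
t: 5.52
tool_pos: [0.6244, 0.3032, 0.2791]
tool_rot: [-2.244, -2.197, -0.004]
contact_force: [-1.0, 4.7, 0.2]
opening: 0.0098
grip_force: 32.3
```

Emit:
send_rows(
  rows=[
    [0,[0,0,0],0],
    [0,[0,0,0],0],
  ],
)

```text
t: 5.78
tool_pos: [0.6245, 0.3032, 0.2788]
tool_rot: [-2.245, -2.197, -0.005]
contact_force: [0.9, 4.5, 1.9]
opening: 0.0099
grip_force: 32.3
```

Emit:
send_rows(
  rows=[
    [5,[0,0,0],0],
    [5,[0,0,0],0],
    [5,[0,0,0],0],
    [5,[0,0,-2],0],
    [5,[0,0,-4],0],
    [5,[0,-4,-2],0],
    [5,[0,-5,0],0],
    [5,[0,-5,0],0],
    [5,[0,-5,0],0],
    [5,[0,0,0],0],
  ],
)

```text
t: 7.02
tool_pos: [0.4318, 0.3065, 0.3609]
tool_rot: [2.243, 2.199, 0.005]
contact_force: [-0.3, -0.4, 0.7]
opening: 0.0502
grip_force: 0.0
```

```bash
python3 - <<'E'
from h import *
st()
im=shot('top'); W=cloud(im); f=im['frame'][140:280,70:230]; cv2.imwrite('pics/box.png',cv2.resize(f,(800,700),interpolation=cv2.INTER_CUBIC)[:600,:,::-1])
E
```

```text
t 7.03 p [0.4318 0.3065 0.3609] x [0.02 1.   0.  ] y [ 1.   -0.02  0.  ] z [ 0.  0. -1.] q [ 0.48 -0.22  1.66  0.    1.7   0.5 ] open 0.0502 F [-0.3 -0.4  0.7] g 0.0
```

View pics/box.png

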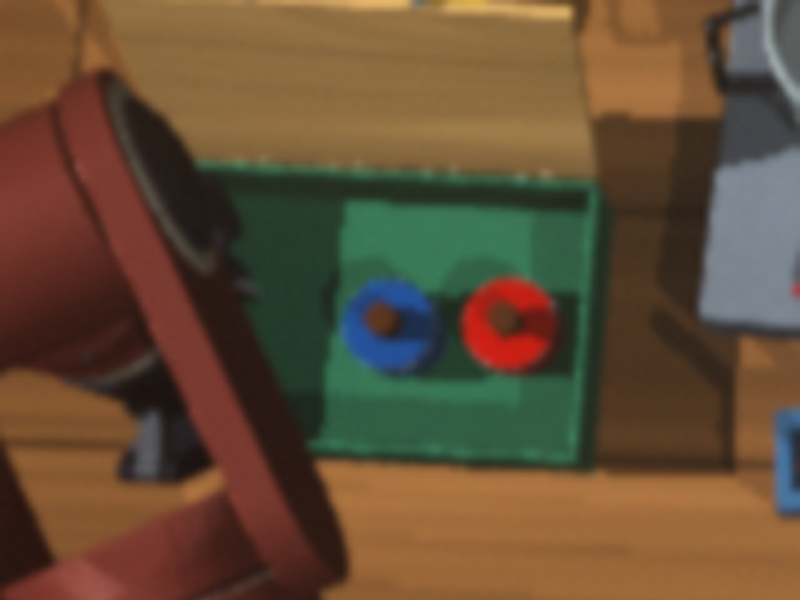

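The lid is leaning open. Blue's knob is at (383,320) and red's at (505,317). The left third of the box is hidden by the arm, so I check for yellow with the wrist and scene cameras.

```bash
python3 - <<'E'
from h import *
im=load('top')
for n,u,v in(('blue',146.6,204),('red',171,203.4)): print(n,ray(im,u,v,.075).round(4))
w=shot('wrist','w2'); s=shot('scene')
for n,i in(('w',w),('s',s)):
    hsv=cv2.cvtColor(i['frame'],cv2.COLOR_RGB2HSV)
    for c,(a,b) in {'y':(22,32),'b':(105,120),'r':(0,4)}.items():
        m=cv2.inRange(hsv,(a,170,90),(b,255,255)); k,_,stt,ce=cv2.connectedComponentsWithStats(m)
        print(n,c,[(ce[j].round().tolist(),int(stt[j,4])) for j in range(1,k) if stt[j,4]>60])
E
```

```text
blue [0.4911 0.3003 0.075 ]
red [0.4952 0.2277 0.075 ]
w y []
w b [([294.0, 153.0], 623)]
w r [([295.0, 199.0], 670)]
s y [([366.0, 311.0], 3769)]
s b [([3.0, 134.0], 63), ([375.0, 207.0], 63)]
s r [([350.0, 203.0], 216)]
```

View pics/w2.png

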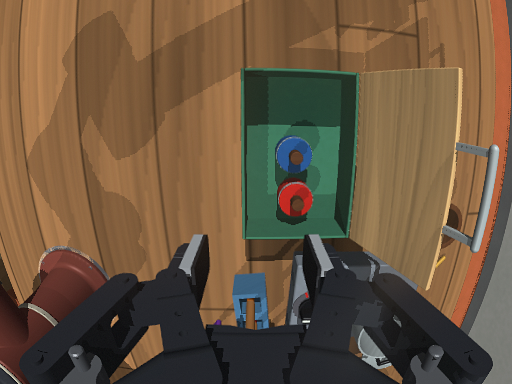

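Blue (294,153) and red (295,199) are the only canisters, and the box's left end is empty, so yellow is absent. I refine their positions with the wrist camera.

```bash
cat >> h.py <<'E'
def wray(im,u,v,z):
    dx,dy=u-im['cx'],v-im['cy']; r=np.hypot(dx,dy)+1e-9; a=r/im['fx']
    T=im['cam_to_world']; d=T[:3,:3]@np.array([np.sin(a)*dx/r,np.sin(a)*dy/r,np.cos(a)]); o=T[:3,3]
    return o+d*(z-o[2])/d[2]
E
python3 - <<'E'
from h import *
w=load('wrist')
print(wray(w,296,157,.075),wray(w,297,203,.075)); print('box corners',wray(w,244,69,.085),wray(w,358,73,.085),wray(w,246,237,.085),wray(w,350,237,.085))
hsv=cv2.cvtColor(w['frame'],cv2.COLOR_RGB2HSV)
for a,b in((105,120),(0,4)):
    m=cv2.inRange(hsv,(a,150,60),(b,255,255)); m[:120]=0;m[230:]=0
    (c,r)=cv2.minEnclosingCircle(cv2.findNonZero(m)); print(c,r,wray(w,c[0],c[1],.045).round(4))
print(wray(w,250,293,.07))
to([.491,.300,.16])
E
```

```text
[0.49617218 0.30550187 0.075     ] [0.49876705 0.23446952 0.075     ]
box corners [0.42367116 0.43297135 0.085     ] [0.58614372 0.43077377 0.085     ] [0.41961634 0.18421903 0.085     ] [0.58585359 0.17770928 0.085     ]
(292.5, 154.0) 19.137758255004883 [0.4948 0.3051 0.045 ]
(294.4375, 196.8541717529297) 19.165063858032227 [0.4987 0.2349 0.045 ]
[0.42222902 0.06664065 0.07      ]
t 7.17 p [0.4346 0.3062 0.3597] x [0.02 1.   0.  ] y [ 1.   -0.02  0.  ] z [ 0.  0. -1.] q [ 0.47 -0.22  1.66 -0.    1.7   0.5 ] open 0.0502 F [ 0.8 -0.3 -0.4] g 0.0
shift cm [-0.51  5.61 19.98]
```

Emit:
send_rows(
  rows=[
    [4,[0,3,5],0],
    [4,[0,3,5],0],
    [4,[0,0,5],0],
    [4,[0,0,5],0],
    [4,[0,0,4],0],
    [4,[0,0,3],0],
    [4,[0,0,2],0],
    [4,[0,0,0],0],
    [4,[0,0,0],0],
  ],
)

```text
t: 8.3
tool_pos: [0.4953, 0.3052, 0.0698]
tool_rot: [2.245, 2.196, 0.004]
contact_force: [-0.5, 0.0, 0.6]
opening: 0.0401
grip_force: 0.0
```

```bash
python3 - <<'E'
from h import *
w=shot('wrist'); cv2.imwrite('pics/w3.png',w['frame'][100:340,130:390,::-1]); to([.495,.304,.054])
E
```

```text
t 8.35 p [0.4954 0.3054 0.0702] x [0.02 1.   0.  ] y [ 1.   -0.02  0.  ] z [ 0.  0. -1.] q [ 0.42  0.1   1.84 -0.    1.19  0.45] open 0.0401 F [0.  0.5 0.7] g 0.0
shift cm [-0.14 -0.04  1.62]
```

View pics/w3.png

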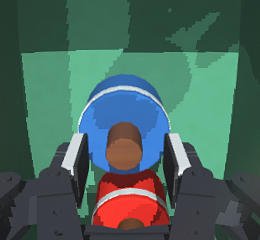

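The knob sits midway between the pads (columns 75 and 172, knob at 124). Descend, grip and lift.

Emit:
send_rows(
  rows=[
    [4,[0,0,1.5],0],
    [4,[0,0,0],0],
    [0,[0,0,0],0],
    [0,[0,0,0],0],
    [0,[0,0,0],0],
    [0,[0,0,-2],0],
    [0,[0,0,-5],0],
    [0,[0,0,-5],0],
    [0,[0,0,-5],0],
    [0,[0,0,-5],0],
  ],
  newtons=40,
)

```text
t: 9.6
tool_pos: [0.4934, 0.3047, 0.276]
tool_rot: [2.246, 2.197, 0.001]
contact_force: [0.9, 0.2, -2.7]
opening: 0.0184
grip_force: 39.6
```

Emit:
send_rows(
  rows=[
    [0,[0,0,0],0],
    [0,[-5,0.3,0],0],
    [0,[-5,0.3,0],0],
    [0,[-5,0.3,0],0],
    [0,[-5,0.3,0],0],
    [0,[-5,0.3,0],0],
    [0,[-5,0.3,0],0],
    [0,[-5,0.3,0],0],
    [0,[-5,0.4,0],0],
    [0,[-5,0.4,0],0],
  ],
)

```text
t: 10.85
tool_pos: [0.512, -0.1469, 0.2716]
tool_rot: [-2.244, -2.195, 0.001]
contact_force: [0.4, 0.2, -3.5]
opening: 0.0185
grip_force: 39.6
```

Emit:
send_rows(
  rows=[
    [0,[-5,0.4,0],0],
    [0,[-4,0.3,0],0],
    [0,[0,0,0],0],
    [0,[0,0,0],0],
  ],
)

```text
t: 11.35
tool_pos: [0.5175, -0.2351, 0.2719]
tool_rot: [-2.244, -2.195, 0.0]
contact_force: [1.0, 0.7, -2.7]
opening: 0.018
grip_force: 39.6
```

```bash
python3 - <<'E'
from h import *
im=shot('top'); f=im['frame'][130:290,190:404]; cv2.imwrite('pics/tray.png',cv2.resize(f,(800,598),interpolation=cv2.INTER_CUBIC)[:,:,::-1]); w=shot('wrist','w4')
to([.520,-.238,.055])
E
```

```text
t 11.45 p [ 0.5178 -0.2346  0.2726] x [0.02 1.   0.  ] y [ 1.   -0.02 -0.  ] z [-0.  0. -1.] q [-0.56 -0.1   1.7   0.    1.55 -0.54] open 0.0181 F [-0.6 -0.2 -3.6] g 39.6
shift cm [-0.36  0.24 21.76]
```

View pics/w4.png

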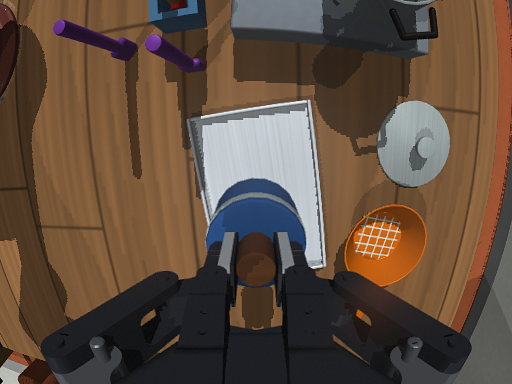

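The blue can is held upright over the tray (tray corners at (190,120), (308,101) and (326,267)). Lower and release.

Emit:
send_rows(
  rows=[
    [0,[-0.3,0.2,5],0],
    [0,[0,0,5],0],
    [0,[0,0,5],0],
    [0,[0,0,3],0],
    [0,[0,0,1.7],0],
    [0,[0,0,1],0],
    [0,[0,0,0.9],0],
    [0,[0,0,0],0],
    [0,[0,0,0],0],
  ],
)

```text
t: 12.58
tool_pos: [0.5207, -0.2393, 0.0583]
tool_rot: [2.245, 2.196, 0.001]
contact_force: [0.9, -0.3, -2.8]
opening: 0.0185
grip_force: 39.5
```

```bash
python3 - <<'E'
from h import *
st(); w=load('wrist'); a=wray(w,190,120,.015);b=wray(w,326,267,.015);c=wray(w,308,101,.015); print(a,b,c,(a+b)/2)
E
```

```text
t 12.57 p [ 0.5207 -0.2393  0.0583] x [ 0.02  1.   -0.  ] y [ 1.   -0.02  0.  ] z [ 0. -0. -1.] q [-0.56  0.1   1.87  0.    1.17 -0.54] open 0.0185 F [ 0.9 -0.3 -2.8] g 39.5
[ 0.4327145  -0.17605828  0.015     ] [ 0.62774834 -0.40536543  0.015     ] [ 0.59163615 -0.15428086  0.015     ] [ 0.53023142 -0.29071186  0.015     ]
```

Emit:
send_rows(
  rows=[
    [0,[0,0,0.3],0],
    [0,[0,0,0],0],
    [4,[0,0,0],0],
    [4,[0,0,0],0],
    [4,[0,0,-2],0],
    [4,[0,0,-5],0],
    [4,[0,0,-5],0],
    [4,[0,0,-5],0],
    [4,[0,0,-5],0],
  ],
)

```text
t: 13.7
tool_pos: [0.52, -0.2389, 0.2782]
tool_rot: [2.244, 2.195, 0.001]
contact_force: [0.9, -0.5, -1.4]
opening: 0.0399
grip_force: 0.0
```

Emit:
send_rows(
  rows=[
    [4,[5.2,-0.35,0],0],
    [4,[5.2,-0.35,0],0],
    [4,[5.2,-0.35,0],0],
    [4,[5.2,-0.35,0],0],
    [4,[5.2,-0.35,0],0],
    [4,[5.2,-0.35,0],0],
    [4,[5.2,-0.35,0],0],
    [4,[5.2,-0.35,0],0],
    [4,[5.2,-0.35,0],0],
    [4,[0,0,0],0],
  ],
)

```text
t: 14.95
tool_pos: [0.4983, 0.2326, 0.2762]
tool_rot: [2.24, 2.202, 0.003]
contact_force: [0.2, -0.5, 1.1]
opening: 0.0402
grip_force: 0.0
```

```bash
python3 - <<'E'
from h import *
w=shot('wrist'); hsv=cv2.cvtColor(w['frame'],cv2.COLOR_RGB2HSV)
m=cv2.inRange(hsv,(0,150,60),(4,255,255)); k,l,s,c=cv2.connectedComponentsWithStats(m)
for j in range(1,k):
    if s[j,4]>300: print(c[j],s[j],wray(w,*c[j],.05).round(4))
t=shot('top'); W=cloud(t); f=t['frame']; hsv=cv2.cvtColor(f,cv2.COLOR_RGB2HSV)
for n,a,b in(('b',100,120),('r',0,4)):
    m=cv2.inRange(hsv,(a,170,60),(b,255,255)); k,l,s,c=cv2.connectedComponentsWithStats(m)
    for j in range(1,k):
        if 120<s[j,4]<600: print(n,c[j].round(),s[j].tolist(),ray(t,*c[j],.05).round(4), np.nanmax(W[l==j][:,2]).round(3))
to([.498,.233,.07])
E
```

```text
[254.43361345 165.41176471] [ 233  145   44   43 1190] [0.4999 0.2321 0.05  ]
b [503. 234.] [492, 214, 20, 45, 573] [ 0.4344 -0.7927  0.05  ] -0.338
t 15.05 p [0.4989 0.23   0.2757] x [ 0.02  1.   -0.  ] y [ 1.   -0.02  0.  ] z [ 0. -0. -1.] q [ 0.3  -0.15  1.74 -0.    1.56  0.32] open 0.0399 F [ 0.1 -0.4 -1. ] g 0.0
shift cm [ 0.3  -0.13 20.57]
```

Emit:
send_rows(
  rows=[
    [4,[0.1,0,5],0],
    [4,[0,0,5],0],
    [4,[0,0,5],0],
    [4,[0,0,4],0],
    [4,[0,0,2],0],
    [4,[0,0,1.1],0],
    [4,[0,0,0],0],
    [0,[0,0,0],0],
    [0,[0,0,0],0],
    [0,[0,0,0],0],
  ],
)

```text
t: 16.3
tool_pos: [0.4998, 0.2311, 0.0549]
tool_rot: [2.245, 2.196, 0.004]
contact_force: [-0.8, -0.2, 6.2]
opening: 0.0187
grip_force: 39.3
```

Emit:
send_rows(
  rows=[
    [0,[0,0,-2],0],
    [0,[0,0,-5],0],
    [0,[0,0,-5],0],
    [0,[0,0,-5],0],
    [0,[0,0,-5],0],
    [0,[-5,0.3,0],0],
    [0,[-5,0.3,0],0],
    [0,[-5,0.3,0],0],
    [0,[-5,0.3,0],0],
    [0,[-5,0.3,0],0],
  ],
)

```text
t: 17.55
tool_pos: [0.5077, -0.021, 0.2738]
tool_rot: [2.245, 2.197, 0.0]
contact_force: [0.2, -0.3, -3.9]
opening: 0.0183
grip_force: 39.4
```

Emit:
send_rows(
  rows=[
    [0,[-5,0.3,0],0],
    [0,[-5,0.4,0],0],
    [0,[-5,0.4,0],0],
    [0,[-5,0.4,0],0],
    [0,[-5,0.4,0],0],
    [0,[-5,0.4,0],0],
    [0,[-2.2,0.4,0],0],
    [0,[0,0,0],0],
    [0,[0,0,0],0],
  ],
)

```text
t: 18.68
tool_pos: [0.5283, -0.3408, 0.2733]
tool_rot: [-2.244, -2.197, -0.001]
contact_force: [-0.4, 1.3, -2.5]
opening: 0.0183
grip_force: 39.3
```

```bash
python3 - <<'E'
from h import *
w=shot('wrist','w5'); to([.533,-.340,.055])
E
```

```text
t 18.73 p [ 0.5284 -0.3407  0.2734] x [0.02 1.   0.  ] y [ 1.   -0.02 -0.  ] z [-0.  0. -1.] q [-0.69  0.04  1.56  0.    1.55 -0.67] open 0.0184 F [ 0.1 -0.3 -2.1] g 39.3
shift cm [ 0.06  0.46 21.84]
```

View pics/w5.png

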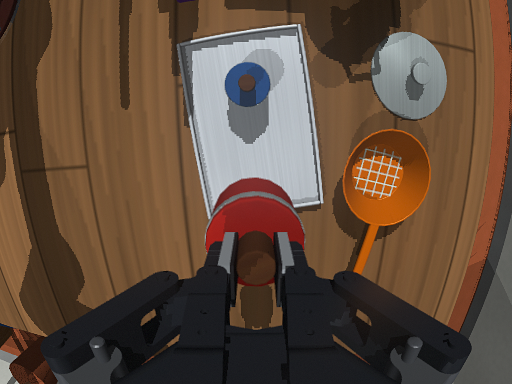

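Blue stands in the tray at (247,85) and red is held upright over its free end. Lower and release.

Emit:
send_rows(
  rows=[
    [0,[0,0.4,5],0],
    [0,[0,0,5],0],
    [0,[0,0,5],0],
    [0,[0,0,3],0],
    [0,[0,0,2],0],
    [0,[0,0,1],0],
    [0,[0,0,0.7],0],
    [0,[0,0,0.2],0],
    [0,[0,0,0],0],
  ],
)

```text
t: 19.85
tool_pos: [0.5327, -0.3426, 0.0552]
tool_rot: [2.245, 2.196, 0.0]
contact_force: [-0.3, 0.6, -3.2]
opening: 0.0185
grip_force: 39.4
```

Emit:
send_rows(
  rows=[
    [4,[0,0,0],0],
    [4,[0,0,0],0],
    [4,[0,0,-2],0],
    [4,[0,0,-5],0],
    [4,[0,0,-5],0],
    [4,[0,0,-6],0],
    [4,[0,0,-6],0],
    [4,[0,0,-6],0],
    [4,[0,0,-6],0],
    [4,[0,0,0],0],
  ],
)

```text
t: 21.1
tool_pos: [0.5332, -0.3429, 0.4249]
tool_rot: [2.235, 2.186, 0.003]
contact_force: [0.1, -0.7, -0.4]
opening: 0.0399
grip_force: 0.0
```

```bash
python3 - <<'E'
from h import *
st()
t=shot('top'); f=t['frame'][80:280,190:400]; cv2.imwrite('pics/t2.png',cv2.resize(f,(630,600),interpolation=cv2.INTER_CUBIC)[:,:,::-1])
E
```

```text
t 21.1 p [ 0.5332 -0.3429  0.4249] x [ 0.02  1.   -0.01] y [ 1.   -0.02  0.01] z [ 0.01 -0.01 -1.  ] q [-0.69  0.02  1.33  0.    1.78 -0.67] open 0.0399 F [ 0.1 -0.7 -0.4] g 0.0
```

View pics/t2.png

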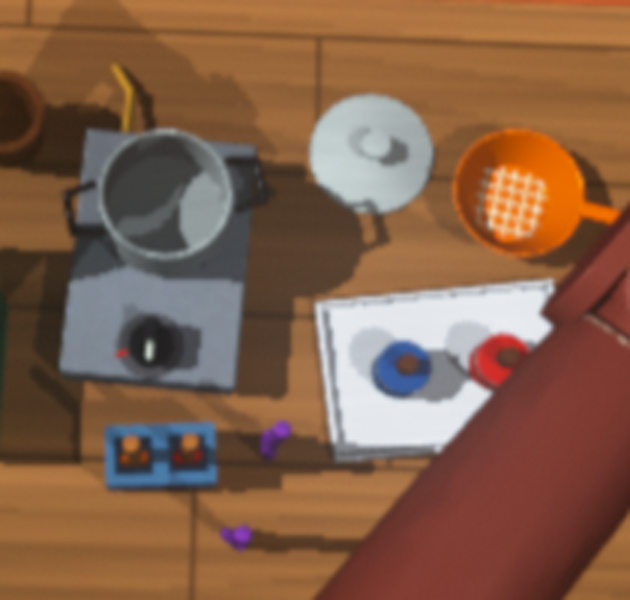

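Both canisters stand upright in the tray at (402,366) and (500,360). Next I turn the tool so the pads close along y, and go above the left spoon.

Emit:
send_rows(
  rows=[
    [3.5,[0,0,0],9.9],
    [3.5,[0,0,0],9.9],
    [3.5,[0,0,0],9.9],
    [3.5,[0,0,0],9.9],
    [3.5,[0,0,0],9.9],
    [3.5,[0,0,0],9.9],
    [3.5,[0,0,0],9.9],
    [3.5,[0,0,0],9.9],
    [3.5,[0,0,0],9.9],
  ],
)

```text
t: 22.28
tool_pos: [0.5317, -0.3417, 0.4127]
tool_rot: [-3.14, 0.019, 0.003]
contact_force: [0.1, -0.3, -0.1]
opening: 0.0348
grip_force: 0.0
```

Emit:
send_rows(
  rows=[
    [3.5,[-1.4,-4.8,1.5],0],
    [3.5,[-1.4,-4.8,1.5],0],
    [3.5,[-1.4,-4.8,1.5],0],
    [3.5,[-1.4,-4.8,1.5],0],
    [3.5,[-1.4,-4.8,1.5],0],
    [3.5,[-1.4,-4.8,1.5],0],
    [3.5,[-1.4,-4.8,1.5],0],
    [3.5,[-1.4,-4.8,1.5],0],
    [3.5,[0,0,0],0],
  ],
)

```text
t: 23.4
tool_pos: [0.4205, 0.045, 0.2917]
tool_rot: [-3.141, 0.002, 0.006]
contact_force: [-1.1, 0.5, 0.8]
opening: 0.035
grip_force: 0.0
```

```bash
python3 - <<'E'
from h import *
w=shot('wrist','w6'); print(w['cam_to_world'].round(3).tolist()); to([.421,.039,.141])
E
```

```text
[[-0.001, -0.957, -0.291, 0.497], [-1.0, 0.001, 0.001, 0.045], [-0.001, 0.291, -0.957, 0.433], [0.0, 0.0, 0.0, 1.0]]
t 23.45 p [0.4214 0.0436 0.2927] x [ 1. -0. -0.] y [-0. -1.  0.] z [-0. -0. -1.] q [-0.07 -0.48  1.97 -0.    1.66  1.5 ] open 0.0351 F [-0.1  0.5  0.5] g 0.0
shift cm [-1.000e-02  4.500e-01  1.517e+01]
```

View pics/w6.png

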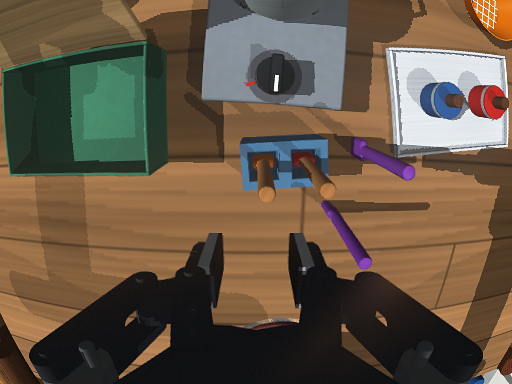

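The left spoon (orange head) has its top at (267,194), the right (red head) at (327,191). Purple spoons are at (410,172) and (365,263).

```bash
python3 - <<'E'
from h import *
w=load('wrist')
for n,u,v,z in(('L',267,194,.19),('R',327,191,.19),('Lw',263,163,.06),('Rw',303,160,.06),('p1',410,172,.18),('p2',365,263,.18),('k1',277,55,.104),('k2',276,92,.104),('hol',242,145,.07),('hol2',327,137,.07)): print(n,wray(w,u,v,z).round(4))
E
```

```text
L [0.4218 0.0355 0.19  ]
R [ 0.4245 -0.0167  0.19  ]
Lw [0.4232 0.0359 0.06  ]
Rw [ 0.4274 -0.0155  0.06  ]
p1 [ 0.4405 -0.1024  0.18  ]
p2 [ 0.3444 -0.0671  0.18  ]
k1 [0.5528 0.022  0.104 ]
k2 [0.5113 0.023  0.104 ]
hol [0.4478 0.062  0.07  ]
hol2 [ 0.4589 -0.0434  0.07  ]
```

Emit:
send_rows(
  rows=[
    [3.5,[0.1,0.8,4],0],
    [3.5,[0,0,4],0],
    [3.5,[0,0,4],0],
    [3.5,[0,0,3.2],0],
    [3.5,[0,0,0],0],
    [0,[0,0,0],0],
    [0,[0,0,0],0],
    [0,[0,0,0],0],
  ],
)

```text
t: 24.45
tool_pos: [0.4257, 0.0328, 0.1448]
tool_rot: [3.14, -0.013, 0.007]
contact_force: [0.0, -0.6, 7.7]
opening: 0.0149
grip_force: 42.3
```

Emit:
send_rows(
  rows=[
    [0,[0,0,-3],0],
    [0,[0,0,-4],0],
    [0,[0,0,-4],0],
    [0,[0,0,-5],0],
    [0,[0,0,-4.5],0],
    [0,[0,0,0],0],
  ],
)

```text
t: 25.2
tool_pos: [0.4254, 0.0331, 0.3521]
tool_rot: [3.14, -0.013, 0.012]
contact_force: [-0.2, 0.1, -0.6]
opening: 0.015
grip_force: 39.4
```

```bash
python3 - <<'E'
from h import *
# pot centre from top depth/rim & wrist
t=load('top'); W=cloud(t)
b=W[100:190,190:290].reshape(-1,3); r=b[(abs(b[:,2]-.15)<.008)&(b[:,0]>.58)]
xy=r[:,:2]; xy=xy[abs(xy[:,1]-.011)<.068]
A=np.c_[2*xy,np.ones(len(xy))]; s=np.linalg.lstsq(A,(xy**2).sum(1),rcond=None)[0]; print('pot',s[:2],np.sqrt(s[2]+s[0]**2+s[1]**2),len(xy))
w=shot('wrist','w7'); to([.693,.039,.346])
E
```

```text
pot [0.66595325 0.01282947] 0.06298416450388275 239
t 25.25 p [0.4245 0.0333 0.3492] x [ 1.   -0.01  0.  ] y [-0.01 -1.    0.  ] z [ 0. -0. -1.] q [-0.1  -0.49  1.88 -0.    1.74  1.48] open 0.0149 F [-0.1  0.   0.1] g 39.4
shift cm [26.84 -0.79  0.41]
```

View pics/w7.png

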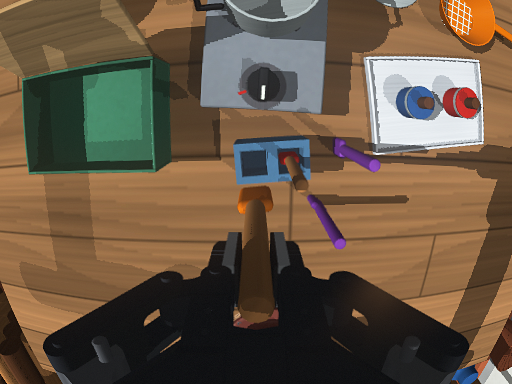

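The orange-headed spoon hangs vertically in the gripper (head at (254,198)). Carry it over the pot and lower it.

Emit:
send_rows(
  rows=[
    [0,[4.5,-0.2,0],0],
    [0,[4.5,-0.2,0],0],
    [0,[4.5,-0.2,0],0],
    [0,[4.5,-0.2,0],0],
    [0,[4.5,0,0],0],
    [0,[4.3,0,0],0],
    [0,[0,0,0],0],
    [0,[0,0,0],0],
  ],
)

```text
t: 26.25
tool_pos: [0.6909, 0.0402, 0.3452]
tool_rot: [-3.142, 0.011, 0.006]
contact_force: [-0.6, 0.2, -0.3]
opening: 0.0152
grip_force: 39.5
```

```bash
python3 - <<'E'
from h import *
w=shot('wrist'); np.savez('pot.npz',**w); to([.693,.041,.212])
# rim centre: find pot via depth in wrist
z=w['range_z']; v,u=np.mgrid[:384,:512]; dx,dy=u-w['cx'],v-w['cy']; r=np.hypot(dx,dy)+1e-9; a=r/w['fx']
P=np.stack([np.tan(a)*dx/r*z,np.tan(a)*dy/r*z,z],-1); T=w['cam_to_world']; W=P@T[:3,:3].T+T[:3,3]; W[(z==0)|(a>1.2)]=np.nan
b=W.reshape(-1,3); b=b[(abs(b[:,2]-.149)<.006)&(np.hypot(b[:,0]-.668,b[:,1]-.015)<.075)]; print(len(b),b.min(0).round(3),b.max(0).round(3))
xy=b[:,:2]; s=np.linalg.lstsq(np.c_[2*xy,np.ones(len(xy))],(xy**2).sum(1),rcond=None)[0]; print('pot',s[:2],np.sqrt(s[2]+s[0]**2+s[1]**2))
E
```

```text
t 26.3 p [0.6907 0.0404 0.3464] x [ 1.   -0.01 -0.  ] y [-0.01 -1.   -0.  ] z [-0.  0. -1.] q [-0.05  0.17  1.3  -0.    1.68  1.53] open 0.0148 F [-0.5  0.1 -1.4] g 39.5
shift cm [ 0.25 -0.06 13.44]
1062 [ 0.606 -0.052  0.143] [0.734 0.077 0.15 ]
pot [0.66990269 0.01254405] 0.0625065988465214
```

Emit:
send_rows(
  rows=[
    [0,[0.2,0,4],0],
    [0,[0,0,4],0],
    [0,[0,0,3],0],
    [0,[0,0,1.5],0],
    [0,[0,0,0.5],0],
    [0,[0,0,0],0],
    [0,[0,0,0],0],
  ],
)

```text
t: 27.18
tool_pos: [0.6944, 0.0408, 0.2193]
tool_rot: [3.141, -0.01, 0.005]
contact_force: [-0.1, -0.5, -0.6]
opening: 0.015
grip_force: 39.5
```

Emit:
send_rows(
  rows=[
    [0,[0,0,0.4],0],
    [0,[0,0,0.3],0],
    [0,[0,0,0],0],
  ],
)

```text
t: 27.55
tool_pos: [0.6936, 0.0408, 0.2101]
tool_rot: [3.142, -0.01, -0.0]
contact_force: [-0.5, 0.3, -1.4]
opening: 0.015
grip_force: 39.6
```

Emit:
send_rows(
  rows=[
    [0,[0,0,0.2],0],
    [0,[0.6,0,0],0],
    [0,[0.6,0,0.1],0],
    [0,[0.6,0,0.1],0],
    [0,[0.6,0,0.1],0],
    [0,[0.6,0,0.1],0],
    [0,[0.5,0,0.1],0],
    [0,[0,0,0],0],
  ],
  newtons=20,
)

```text
t: 28.55
tool_pos: [0.7295, 0.0407, 0.205]
tool_rot: [-3.141, 0.01, -0.003]
contact_force: [-2.2, -0.5, 6.0]
opening: 0.015
grip_force: 38.6
```

Emit:
send_rows(
  rows=[
    [2.6,[0,0,0],0],
    [2.6,[0,0,0],0],
    [2.6,[0,0,0],0],
    [2.6,[0,0,-2],0],
    [2.6,[0,0,-4],0],
    [2.6,[0,0,-4],0],
    [2.6,[0,0,-4],0],
    [2.6,[0,0,0],0],
  ],
)

```text
t: 29.55
tool_pos: [0.7303, 0.0406, 0.3514]
tool_rot: [3.141, -0.01, 0.018]
contact_force: [-0.2, 0.3, 0.1]
opening: 0.0261
grip_force: 0.0
```

```bash
cat >> h.py <<'E'
def wcloud(w):
    z=w['range_z']; v,u=np.mgrid[:384,:512]; dx,dy=u-w['cx'],v-w['cy']; r=np.hypot(dx,dy)+1e-9; a=r/w['fx']
    P=np.stack([np.tan(a)*dx/r*z,np.tan(a)*dy/r*z,z],-1); T=w['cam_to_world']; W=P@T[:3,:3].T+T[:3,3]; W[(z==0)|(a>1.2)]=np.nan
    return W
E
python3 - <<'E'
from h import *
st(); s=shot('scene'); f=s['frame'][150:300,150:350]; cv2.imwrite('pics/s3.png',cv2.resize(f,(800,600),interpolation=cv2.INTER_CUBIC)[:,:,::-1])
W=cloud(s); h=cv2.cvtColor(s['frame'],cv2.COLOR_RGB2HSV); m=(h[...,0]>5)&(h[...,0]<17)&(h[...,1]>110)&(np.hypot(W[...,0]-.669,W[...,1]-.013)<.15)&(W[...,2]>.08)
p=W[m]; print(len(p))
for z in np.arange(.08,.26,.02):
    q=p[(p[:,2]>=z)&(p[:,2]<z+.02)]
    if len(q): print(round(z,2),q.mean(0).round(3),len(q))
E
```

```text
t 29.55 p [0.7303 0.0406 0.3514] x [ 1.   -0.01  0.01] y [-0.01 -1.    0.  ] z [ 0.01 -0.   -1.  ] q [-0.05  0.25  1.19 -0.    1.68  1.53] open 0.0261 F [-0.2  0.3  0.1] g 0.0
1737
0.12 [0.703 0.022 0.127] 13
0.14 [ 0.693 -0.003  0.148] 15
0.16 [0.719 0.049 0.171] 14
0.18 [0.725 0.049 0.189] 14
0.2 [0.731 0.05  0.21 ] 19
0.22 [0.737 0.05  0.231] 17
0.24 [0.739 0.047 0.249] 67
```

The first spoon leans on the pot's +x rim (x 0.72 at z 0.17, x 0.74 at z 0.25). Now the second one.

Emit:
send_rows(
  rows=[
    [3.5,[-4.4,0.8,0],0],
    [3.5,[-4.4,0.8,0],0],
    [3.5,[-4.4,0.8,0],0],
    [3.5,[-4.4,0.8,0],0],
    [3.5,[-4.4,0.8,0],0],
    [3.5,[-4.4,0.8,0],0],
    [3.5,[-4.2,0.8,0],0],
    [3.5,[0,0,0],0],
  ],
  newtons=40,
)

```text
t: 30.6
tool_pos: [0.4204, -0.0136, 0.3426]
tool_rot: [3.141, -0.012, 0.0]
contact_force: [0.6, 0.4, 0.3]
opening: 0.0353
grip_force: 0.0
```

Emit:
send_rows(
  rows=[
    [3.5,[0,0,4],0],
    [3.5,[0,0,4],0],
    [3.5,[0,0,2],0],
    [3.5,[0,0,0],0],
    [3.5,[0,0,0],0],
  ],
)

```text
t: 31.22
tool_pos: [0.4232, -0.0136, 0.2449]
tool_rot: [3.141, -0.01, 0.003]
contact_force: [0.1, -0.0, 0.6]
opening: 0.0345
grip_force: 0.0
```

```bash
python3 - <<'E'
from h import *
w=shot('wrist'); W=wcloud(w); m=(abs(W[...,0]-.425)<.03)&(abs(W[...,1]+.0165)<.03)&(W[...,2]>.15)&(W[...,2]<.205)
h=cv2.cvtColor(w['frame'],cv2.COLOR_RGB2HSV); m&=(h[...,1]>90)
p=W[m]; print(len(p),p.mean(0),p.max(0)); q=p[p[:,2]>.183]; print(len(q), q.min(0),q.max(0)); to([.4245,-.0167,.141])
E
```

```text
635 [ 0.42516582 -0.01809758  0.17946172] [ 0.43036455 -0.01040827  0.19012277]
366 [ 0.41460998 -0.02597291  0.18317753] [ 0.42981348 -0.0107211   0.19012277]
t 31.27 p [ 0.4234 -0.0136  0.2453] x [ 1.   -0.01  0.  ] y [-0.01 -1.    0.  ] z [ 0. -0. -1.] q [-0.21 -0.47  2.04  0.    1.57  1.37] open 0.0351 F [-0.5  0.8  0.2] g 0.0
shift cm [ 0.09  0.3  10.43]
```

Emit:
send_rows(
  rows=[
    [3.5,[0,0.4,2],0],
    [3.5,[0,0,4],0],
    [3.5,[0,0,4.2],0],
    [3.5,[0,0,0],0],
    [0,[0,0,0],0],
    [0,[0,0,0],0],
    [0,[0,0,0],0],
  ],
)

```text
t: 32.15
tool_pos: [0.4232, -0.0177, 0.1429]
tool_rot: [3.141, -0.01, 0.004]
contact_force: [0.3, -0.4, 3.6]
opening: 0.015
grip_force: 39.3
```

Emit:
send_rows(
  rows=[
    [0,[0,0,-3],0],
    [0,[0,0,-4],0],
    [0,[0,0,-4],0],
    [0,[0,0,-5],0],
    [0,[0,0,-4.5],0],
    [0,[0,0,0],0],
  ],
)

```text
t: 32.9
tool_pos: [0.4239, -0.0178, 0.3521]
tool_rot: [3.139, -0.01, 0.015]
contact_force: [0.3, 0.3, -0.9]
opening: 0.0151
grip_force: 39.1
```

```bash
python3 - <<'E'
from h import *
to([.691,-.015,.346]); w=shot('wrist'); W=wcloud(w); h=cv2.cvtColor(w['frame'],cv2.COLOR_RGB2HSV)
m=((h[...,0]<5)|(h[...,0]>175))&(h[...,1]>140)&(abs(W[...,0]-.424)<.06)&(abs(W[...,1]+.018)<.06)&(W[...,2]>.15); p=W[m]; print(len(p), p.mean(0),p.min(0),p.max(0))
E
```

```text
t 32.9 p [ 0.4239 -0.0178  0.3521] x [ 1.   -0.01  0.01] y [-0.01 -1.    0.  ] z [ 0.01 -0.   -1.  ] q [-0.22 -0.49  1.88  0.    1.75  1.36] open 0.0151 F [ 0.3  0.3 -0.9] g 39.1
shift cm [26.7  -0.45  0.87]
600 [ 0.43001794 -0.01775514  0.25391406] [ 0.41955989 -0.03206081  0.22603857] [ 0.43316545 -0.0030674   0.279274  ]
```

Emit:
send_rows(
  rows=[
    [0,[4.5,-0.1,0],0],
    [0,[4.5,0,0],0],
    [0,[4.5,-0.1,0],0],
    [0,[4.5,0,0],0],
    [0,[4.5,-0.1,0],0],
    [0,[4.2,0,0],0],
    [0,[0,0,0],0],
    [0,[0,0,0],0],
  ],
)

```text
t: 33.95
tool_pos: [0.6885, -0.016, 0.3447]
tool_rot: [-3.141, 0.01, 0.005]
contact_force: [0.2, 0.9, -0.2]
opening: 0.0148
grip_force: 39.1
```

```bash
python3 - <<'E'
from h import *
to([.691,-.016,.211]); w=shot('wrist'); W=wcloud(w)
b=W.reshape(-1,3); b=b[(abs(b[:,2]-.149)<.006)&(np.hypot(b[:,0]-.668,b[:,1]-.015)<.075)]
xy=b[:,:2]; s=np.linalg.lstsq(np.c_[2*xy,np.ones(len(xy))],(xy**2).sum(1),rcond=None)[0]; print('pot',s[:2],np.sqrt(s[2]+s[0]**2+s[1]**2))
E
```

```text
t 33.95 p [ 0.6885 -0.016   0.3447] x [ 1.   -0.01 -0.  ] y [-0.01 -1.   -0.  ] z [-0.  0. -1.] q [-0.13  0.16  1.31 -0.    1.67  1.45] open 0.0148 F [ 0.2  0.9 -0.2] g 39.1
shift cm [ 0.29 -0.   13.37]
pot [0.66927804 0.01180994] 0.062005536717458475
```

Emit:
send_rows(
  rows=[
    [0,[0.2,0,4],0],
    [0,[0,0,4],0],
    [0,[0,0,3],0],
    [0,[0,0,1.5],0],
    [0,[0,0,0.6],0],
    [0,[0,0,0.3],0],
    [0,[0,0,0.2],0],
    [0,[0,0,0],0],
  ],
)

```text
t: 35.0
tool_pos: [0.6917, -0.0162, 0.2111]
tool_rot: [3.141, -0.01, 0.002]
contact_force: [0.2, -0.0, -0.9]
opening: 0.015
grip_force: 39.1
```

Emit:
send_rows(
  rows=[
    [0,[0,0,0.1],0],
    [0,[0.6,0,0],0],
    [0,[0.6,0,0.1],0],
    [0,[0.6,0,0.1],0],
    [0,[0.6,0,0.1],0],
    [0,[0.6,0,0.1],0],
    [0,[0.5,0,0.1],0],
    [0,[0,0,0],0],
  ],
  newtons=20,
)

```text
t: 36.0
tool_pos: [0.7271, -0.0154, 0.2055]
tool_rot: [-3.14, 0.01, -0.002]
contact_force: [-2.2, 2.5, 4.5]
opening: 0.0152
grip_force: 40.2
```

Emit:
send_rows(
  rows=[
    [2.6,[0,0,0],0],
    [2.6,[0,0,0],0],
    [2.6,[0,0,0],0],
    [2.6,[0,0,-2],0],
    [2.6,[0,0,-4],0],
    [2.6,[0,0,-5],0],
    [2.6,[0,0,-5],0],
    [2.6,[0,0,0],0],
  ],
)

```text
t: 37.0
tool_pos: [0.7281, -0.0166, 0.3742]
tool_rot: [3.14, -0.01, 0.022]
contact_force: [-0.5, 0.3, 0.4]
opening: 0.0262
grip_force: 0.0
```

```bash
python3 - <<'E'
from h import *
st(); s=shot('scene'); f=s['frame'][60:360,40:440]; cv2.imwrite('pics/s4.png',cv2.resize(f,(800,600),interpolation=cv2.INTER_CUBIC)[:,:,::-1])
E
```

```text
t 37.0 p [ 0.7281 -0.0166  0.3742] x [ 1.   -0.01  0.01] y [-0.01 -1.    0.  ] z [ 0.01 -0.   -1.  ] q [-0.12  0.24  1.17 -0.    1.72  1.45] open 0.0262 F [-0.5  0.3  0.4] g 0.0
```

View pics/s4.png

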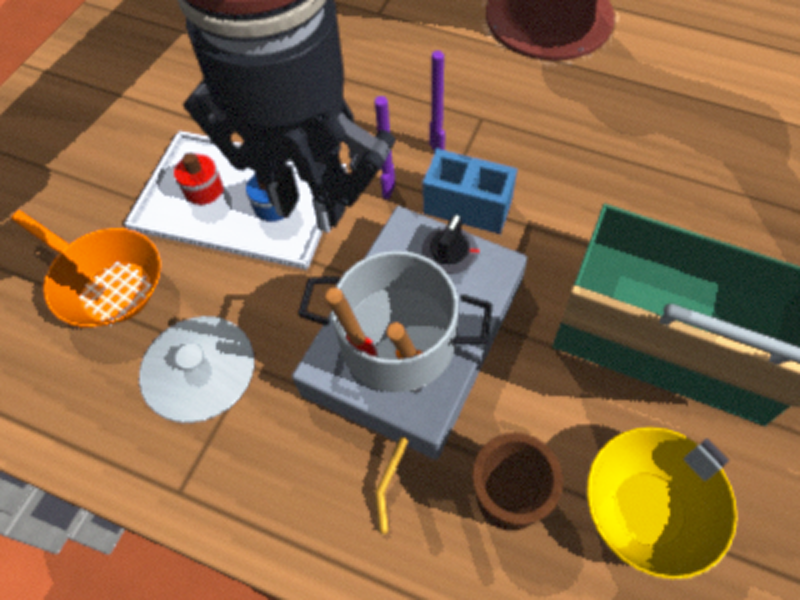

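Both spoons lean in the pot at (350,320) and (400,340). The canisters stand in the tray, the lid leans open and the bystanders haven't moved. Now the knob at (450,240): go above it and half-turn so the camera side faces away from the pot.

Emit:
send_rows(
  rows=[
    [3.5,[-4,-0.8,0],0],
    [3.5,[-4,-0.8,0],0],
    [3.5,[-4,-0.8,0],0],
    [3.5,[-4,-0.8,2],0],
    [3.5,[-3.7,-0.9,3],0],
    [3.5,[0,0,3],0],
    [3.5,[0,0,3],0],
    [3.5,[0,0,3],0],
  ],
  newtons=60,
)

```text
t: 38.05
tool_pos: [0.5287, 0.0259, 0.2224]
tool_rot: [-3.142, 0.01, 0.002]
contact_force: [0.2, 0.4, -0.6]
opening: 0.0348
grip_force: 0.0
```

Emit:
send_rows(
  rows=[
    [3.5,[0,0,0],-10],
    [3.5,[0,0,0],-10],
    [3.5,[0,0,0],-10],
    [3.5,[0,0,0],-10],
    [3.5,[0,0,0],-10],
    [3.5,[0,0,0],-10],
    [3.5,[0,0,0],-10],
    [3.5,[0,0,0],-10],
    [3.5,[0,0,0],-10],
    [3.5,[0,0,0],-10],
  ],
)

```text
t: 39.3
tool_pos: [0.5288, 0.0259, 0.2232]
tool_rot: [-2.019, -2.405, 0.002]
contact_force: [0.7, 0.2, 0.6]
opening: 0.035
grip_force: 0.0
```

Emit:
send_rows(
  rows=[
    [3.5,[0,0,0],-10],
    [3.5,[0,0,0],-10],
    [3.5,[0,0,0],-10],
    [3.5,[0,0,0],-10],
    [3.5,[0,0,0],-10],
    [3.5,[0,0,0],-10],
    [3.5,[0,0,0],-10],
    [3.5,[0,0,0],-10],
    [3.5,[0,0,0],0],
    [3.5,[0,0,0],0],
  ],
)

```text
t: 40.55
tool_pos: [0.5292, 0.0259, 0.2238]
tool_rot: [-0.014, -3.141, -0.0]
contact_force: [0.1, -0.7, 0.2]
opening: 0.0353
grip_force: 0.0
```

```bash
python3 - <<'E'
from h import *
w=shot('wrist','w8'); W=wcloud(w); p=W[(np.hypot(W[...,0]-.531,W[...,1]-.024)<.032)&(W[...,2]>.096)&(W[...,2]<.11)]
c,sz,a=cv2.minAreaRect((p[:,:2]*1000).astype(np.float32)); u,s,vt=np.linalg.svd(p[:,:2]-p[:,:2].mean(0),full_matrices=False)
print(len(p),p.mean(0),c,sz,a,vt[0],np.degrees(np.arctan2(vt[0][1],vt[0][0]))); 
to([c[0]/1000,c[1]/1000,.074])
E
```

```text
688 [0.53140245 0.02244291 0.10232499] (532.8121337890625, 22.377506256103516) (13.970446586608887, 44.01665115356445) 86.08521270751953 [ 0.9980027  -0.06317125] -3.6218575886415563
t 40.6 p [0.5293 0.0259 0.2239] x [-1.    0.01  0.  ] y [0.01 1.   0.  ] z [-0.  0. -1.] q [-0.09 -0.17  1.84 -0.    1.47 -1.65] open 0.0351 F [ 0.   0.2 -0.7] g 0.0
shift cm [-0.36 -0.35 14.99]
```

View pics/w8.png

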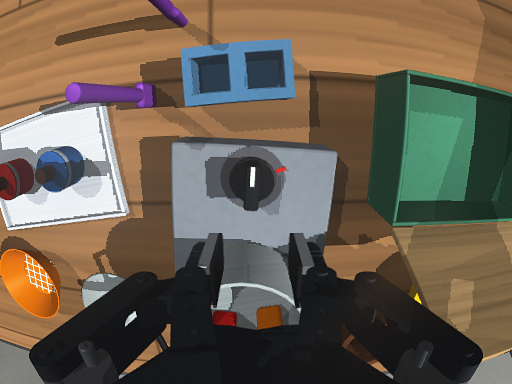

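Knob bar at (252,185), pointing along x, rotated −3.6°. Both spoon heads show in the pot at (225,318) and (270,316), and the canisters stand in the tray. Descend onto the bar and grip.

Emit:
send_rows(
  rows=[
    [3.5,[-0.3,-0.35,4],3],
    [3.5,[0,0,4],0],
    [3.5,[0,0,4],0],
    [3.5,[0,0,2.9],0],
    [3.5,[0,0,0],0],
    [0,[0,0,0],0],
    [0,[0,0,0],0],
    [0,[0,0,0],0],
  ],
)

```text
t: 41.6
tool_pos: [0.5335, 0.022, 0.0769]
tool_rot: [0.093, 3.138, -0.001]
contact_force: [-0.9, -0.4, 2.3]
opening: 0.0128
grip_force: 62.5
```

```bash
python3 - <<'E'
from h import *
st()
E
```

```text
t 41.6 p [0.5335 0.022  0.0769] x [-1.    0.06 -0.  ] y [ 0.06  1.   -0.  ] z [ 0. -0. -1.] q [-0.1  -0.02  1.95 -0.    1.2  -1.61] open 0.0128 F [-0.9 -0.4  2.3] g 62.5
```

Gripped. Push down and check the force.

Emit:
send_rows(
  rows=[
    [0,[0,0,0.3],0],
    [0,[0,0,0.3],0],
    [0,[0,0,0.2],0],
    [0,[0,0,0.1],0],
    [0,[0,0,0],0],
    [0,[0,0,0],0],
  ],
)

```text
t: 42.35
tool_pos: [0.5336, 0.022, 0.069]
tool_rot: [0.092, 3.139, -0.001]
contact_force: [-5.7, -2.5, 15.9]
opening: 0.0126
grip_force: 64.6
```

The force is past the spring's, so the knob is fully down. Turn clockwise.

Emit:
send_rows(
  rows=[
    [0,[0,0,0],8],
    [0,[0,0,0],8],
    [0,[0,0,0],8],
    [0,[0,0,0],8],
    [0,[0,0,0],8],
    [0,[0,0,0],8],
    [0,[0,0,0],8],
    [0,[0,0,0],8],
    [0,[0,0,0],7],
    [0,[0,0,0],0],
  ],
)

```text
t: 43.6
tool_pos: [0.5321, 0.0199, 0.069]
tool_rot: [1.891, 2.507, -0.011]
contact_force: [-12.6, -9.8, 20.0]
opening: 0.0133
grip_force: 67.7
```

```bash
python3 - <<'E'
from h import *
o,r=st(); print(o['wrist_torque'])
E
```

```text
t 43.6 p [0.5321 0.0199 0.069 ] x [-0.27  0.96 -0.01] y [ 0.96  0.27 -0.  ] z [-0.   -0.01 -1.  ] q [-0.1  -0.01  1.96 -0.01  1.19 -0.37] open 0.0133 F [-12.6  -9.8  20. ] g 67.7
[-1.47570188  2.07893982  1.25054236]
```

Emit:
send_rows(
  rows=[
    [0,[0,0,-0.3],0],
    [0,[0,0,-0.3],0],
    [0,[0,0,-0.2],0],
    [0,[0,0,0],0],
    [3.5,[0,0,0],0],
    [3.5,[0,0,0],0],
    [3.5,[0,0,-2],0],
    [3.5,[0,0,-4],0],
    [3.5,[0,0,-5],0],
    [3.5,[0,0,-5],0],
  ],
)

```text
t: 44.85
tool_pos: [0.5322, 0.0228, 0.2352]
tool_rot: [-1.897, -2.503, -0.0]
contact_force: [1.8, 0.0, 0.1]
opening: 0.0352
grip_force: 0.0
```

Emit:
send_rows(
  rows=[
    [3.5,[0,0,-5],0],
    [3.5,[0,-4,-2],0],
    [3.5,[0,-4,0],0],
    [3.5,[0,0,0],0],
  ],
)

```text
t: 45.35
tool_pos: [0.4544, 0.0008, 0.3046]
tool_rot: [1.898, 2.502, 0.002]
contact_force: [0.1, 0.4, -0.2]
opening: 0.0353
grip_force: 0.0
```

```bash
python3 - <<'E'
from h import *
st(); 
for n in('wrist','scene'):
    w=shot(n); W=wcloud(w) if n=='wrist' else cloud(w); p=W[(np.hypot(W[...,0]-.532,W[...,1]-.023)<.032)&(W[...,2]>.096)&(W[...,2]<.115)]
    u,s,vt=np.linalg.svd(p[:,:2]-p[:,:2].mean(0),full_matrices=False); print(n,len(p),p.mean(0).round(4),np.degrees(np.arctan2(vt[0][1],vt[0][0])).round(1),s, np.percentile(p[:,2],95).round(4))
    c=W[(np.hypot(W[...,0]-.669,W[...,1]-.013)<.12)&(W[...,2]>.17)&(W[...,2]<.3)]; print('spoon pts',len(c),c.mean(0).round(3))
    h=cv2.cvtColor(w['frame'],cv2.COLOR_RGB2HSV)
    for nm,a,b in(('b',100,122),('r',0,5)):
        m=(h[...,0]>=a)&(h[...,0]<=b)&(h[...,1]>150)&(abs(W[...,0]-.527)<.11)&(abs(W[...,1]+.29)<.14); q=W[m]; print(nm,len(q),q.mean(0).round(3),np.nanmax(q[:,2],initial=0).round(3))
    L=W[(W[...,0]>.56)&(W[...,1]>.18)&(W[...,1]<.43)&(W[...,2]>.2)&(W[...,2]<.35)]; print('lid',len(L),L.max(0).round(3) if len(L) else '')
E
```

```text
t 45.35 p [0.4544 0.0008 0.3046] x [-0.27  0.96 -0.  ] y [0.96 0.27 0.  ] z [ 0.  0. -1.] q [-0.16 -0.4   1.89  0.    1.65 -0.43] open 0.0353 F [ 0.1  0.4 -0.2] g 0.0
wrist 429 [0.5324 0.0229 0.1023] -72.2 [0.26420009 0.08415063] 0.1042
spoon pts 1478 [0.718 0.013 0.211]
b 732 [ 0.519 -0.227  0.04 ] 0.055
r 50 [ 0.533 -0.317  0.011] 0.018
lid 2616 [0.643 0.263 0.246]
scene 119 [0.5332 0.024  0.1031] 109.6 [0.13698224 0.04497191] 0.1063
spoon pts 331 [0.728 0.014 0.227]
b 273 [ 0.531 -0.23   0.042] 0.055
r 288 [ 0.54  -0.332  0.041] 0.069
lid 2037 [0.664 0.43  0.296]
```

The knob has turned 68.6° (1.2 rad) and is back up at 0.104 m. The canisters, spoons and lid are in place, and the arm is clear.

```bash
python3 -c "
from station import ctrl
print(ctrl.finish_job())"
```

```text
the job is handed in; nothing more can be done
None
```

I handed the job in at about 45 s, with no verdict returned. My last check showed the lid open, both canisters present (red and blue; there was no yellow one) upright in the tray, both spoons head-down in the pot, and the knob at its stop and back up.

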